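# Lock the last stud of the amp's battery cover

## Task

The battery cover on the back of the practice amp is held by three orange quarter-turn studs: two are already locked, sitting lower with their wings along the row of studs, and one still stands proud with its wing across the row. Push that one in against its spring, turn it clockwise (seen from above) a quarter turn until it locks down in line with the others, and let go. Leave the other two studs locked.

Things in the scene. Friction and masses are not known exactly. Their poses are not given: they have to be found in the camera images.
- open_stud_wing (a point): Open stud: orange wing 36 mm long, 12 thick, 24 high, white line on top, on an orange disc 33 mm wide, 4 thick. The point is on the stud's axis at wing mid-height, 12 mm above the disc and 30 mm above the amp's top face while open. It moves and turns with the wing: x along it, z up. It sits on a fixed black amp, 230 x 320 x 110 mm, face down. It may be any of the row of three studs, 95 mm apart.
- open_stud (a joint): Its turn in rad, clockwise from above: 0 = wing square across the row (0 to 0.2 at the start), 1.57 = along the row, at the stop. Sprung up: 5 N starts it down, 11 N at the bottom 10 mm lower. It turns freely only when 6.5 mm or more down (before that about 13 degrees of play). Turned beyond 1.35 and let go, it stays caught 4.5 mm lower than when open.
- locked_a (a joint): Turn in rad, same sense, of one of the two studs already locked: about 1.5, to be left so. Same shape as the open stud, 4.5 mm lower, wing along the row, which runs along the middle of the amp's long side. Nothing else on the amp stands higher than 5 mm.
- locked_b (a joint): Turn in rad, same sense, of the other stud already locked: about 1.5, to be left so. Same shape and height as the first locked one.

How it is judged:
By the outcome, as a careful person would: the job done as asked, in the order asked, and still so for the second after the job is handed in, with the robot touching nothing.
It also fails if it takes over 40 s, if anything falls off the work surface, if the arm or the gripper's body presses on something with over 40 N, if the wrist force passes 120 N, or if a joint passes its speed limit or range.

## Robot

A 6-joint arm with a two-finger parallel gripper is mounted at the origin on the work surface. World frame = base frame: x ahead of the robot, y to its left, z up, the work surface at z = 0. Lengths are in m, angles in degrees, forces in N, time in s.
With the tool pointing down it reaches from about 0.25 to 0.725 m from the base axis. Payload 9.7 kg.
Tool frame: the origin (TCP) lies on the centre line of the jaws, within the pads' length; the fingertips stand 17 mm ahead of it and the grasp point (between the pads) lies 2 mm behind it (bot.nose_length is the distance from the TCP to the fingertips, in m); x points along the fingers, y is the direction in which the jaws open and shut, and the axes are right-handed (so a half turn about x gives the same grasp; the last joint's range is limited). The gripper opens to 85 mm and grips with 20 to 120 N. Pads are 22 mm wide; open, the fingers measure 114 mm over their backs; the gripper's body (76 mm by 85 mm) begins 54 mm behind the grasp point. The pads swing forward as they close: fully open they stand 13 mm farther back than shut.
Start: joints at [75.287, 4.979, 10.078, 95.1, 0, 90], TCP at [0.14, 0.532, 0.248] pointing down, gripper open.
Joint ranges: [-179.16, 179.16], [-48.56, 103.87], [-65.8, 70.77], [-126.05, 130.52], [-82.76, 87.17], [-180, 180]. Speed limits (degrees/s): [127.2, 127.2, 147.25, 180, 180, 180].

## Interface

Orientations are given as [roll, pitch, yaw] about the fixed x, y, z axes, in that order (R = Rz(yaw) Ry(pitch) Rx(roll)).
In Python, from workcell import bot, viewer, ticket gives the robot as it stands.
- The arm moves only by the tool jog_arm, never from a script. Its argument "deltas" is a list of rows, each an object of numbers: "fingers": the opening, from 0 (shut) to 1 (fully open); "x", "y", "z": the shift along the world's x, y, z in mm; "twist": the turn about the world's z in degrees. A call has 1 to 10 rows; each row is the pose to reach, as a shift and turn from the pose measured when the call began; what a row does not reach only later rows make up. A row lasts 1/10 s, in which the tool goes at most 50 mm and 8.59 degrees, less where a joint would pass 70% of its speed; a pose out of reach is approached as far as the arm can. A call with a gripper value outside its range is refused whole. The fingers move at their own pace and stop on an object; "grip_force" is the grip in N (left out, the last holds). Time passes only in rows, so rows that repeat a pose let the fingers close. It gives the time, the measured TCP pose, the force and the opening at its end, in the units of the state.
- bot.get_obs(): the state, without advancing time (a new reading comes with each control period).
- viewer.camera(name): name is "scene" or "top" or "wrist"; returns a dict with "image" (400x640x3 uint8, red, green, blue), "fovy" (degrees; the focal length in pixels is half the picture's height over the tangent of half this angle, whatever the lens; pixels are square), "cx", "cy" (the principal point, pixels), "world_to_cam" (4x4, takes a point from world to camera coordinates); the wrist camera has in their place "tool_from_camera" (4x4, takes a point from camera to tool coordinates, whose origin is the TCP and whose axes are the tool frame's). Camera axes: x right, y down, z forward; pixel columns grow to the right and rows downward; lengths in m; the calibration is good to about 2 mm. A picture is of the moment at which its call begins: read the wrist's pose just before it. There is no depth.
- ticket.job_done(): hands the job in, once; it reports no verdict.
The state is a dict: "time": time; "q": joint angles; "qd": joint speeds; "joint_efforts": joint torques, N m; "ee_pos": TCP position; "tcp_rot": TCP orientation; "wrist_force": force on the tool from outside, world axes, zero at the start; "torque": the same for the moment, N m; "opening": finger opening in m.
Only numpy, scipy, OpenCV 4.12 (cv2) and the standard library are available. Lean on these libraries where they do the work, as an engineer would, in place of code of your own. Each camera call takes 0.05 s, during which the arm holds its last target.

## Working session

There is one attempt and no reset: what is moved stays moved. The work goes in short steps, Python scripts to look and compute and a tool call to move; the robot and the scene stay as the last step left them, time stands still between calls to the robot, and variables do not carry over. Pictures are saved under pics/ and viewed, and the job is handed in when it is done.

Besides the shell and the picture viewer there is one more tool, called after "Request:" as name([rows], argument=value, ...), one row to a line, values as JSON. jog_arm: Moves the arm, as the interface text tells. Its arguments: {"type":"object","properties":{"deltas":{"type":"array"},"grip_force":{"type":"number"}},"required":["deltas"]}

```bash
mkdir -p pics; python3 - <<'E'
from workcell import bot, viewer
import cv2,json
o=bot.get_obs();print({k:o[k] for k in('time','ee_pos','tcp_rot','q','wrist_force','opening')})
for n in('top','scene','wrist'):
    c=viewer.camera(n);cv2.imwrite(f'pics/{n}0.png',c['image'][:,:,::-1])
    print(n,c['fovy'],c['cx'],c['cy'],c.get('world_to_cam',c.get('tool_from_camera')))
E
```

```text
{'time': 0.0, 'ee_pos': array([0.1396393 , 0.53174663, 0.24755248]), 'tcp_rot': array([ -90.6895271 ,   89.91906085, -105.40656292]), 'q': array([7.52855944e+01, 5.01275968e+00, 1.00328170e+01, 9.51009905e+01,
       9.77755065e-04, 9.00026295e+01]), 'wrist_force': array([0.87401992, 0.33688086, 0.79330562]), 'opening': 0.08533965073907195}
top 51.78168192787902 305.5246230358309 198.60880762155557 [[ 0.0023054  -0.99907191 -0.04301168  0.07620387]
 [-0.99967768 -0.00121507 -0.02535867  0.57916166]
 [ 0.02528288  0.04305628 -0.99875269  0.7967235 ]
 [ 0.          0.          0.          1.        ]]
scene 55.40931905247729 320.4569786253454 194.2377879699766 [[-0.62593903  0.77965675 -0.01832167  0.32795435]
 [ 0.59828952  0.46499547 -0.65255564 -0.27492249]
 [-0.50024991 -0.41942171 -0.75751928  1.16378702]
 [ 0.          0.          0.          1.        ]]
wrist 59.89992308765117 319.7413267168843 197.63417996807405 [[-5.29182910e-05 -2.62212116e-01  9.65010261e-01 -1.24776271e-01]
 [ 9.99999935e-01 -3.56810519e-04 -4.21153591e-05 -9.58913083e-04]
 [ 3.55368969e-04  9.65010196e-01  2.62212118e-01 -6.59006211e-02]
 [ 0.00000000e+00  0.00000000e+00  0.00000000e+00  1.00000000e+00]]
```

View pics/top0.png

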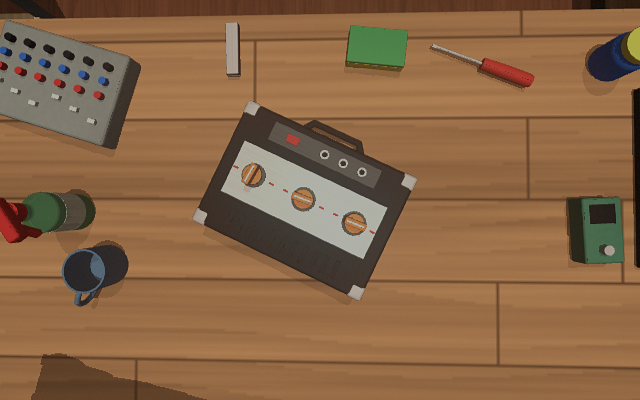

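View pics/wrist0.png

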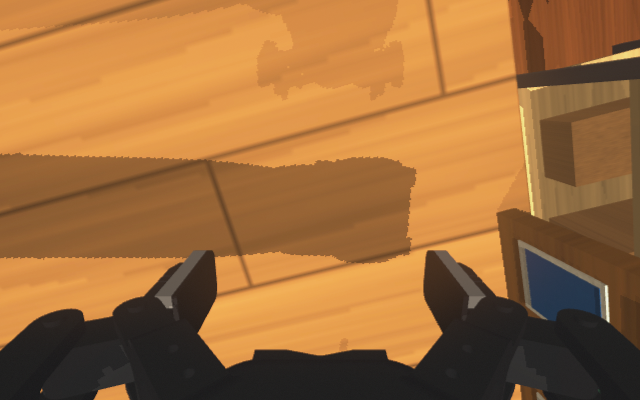

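View pics/scene0.png

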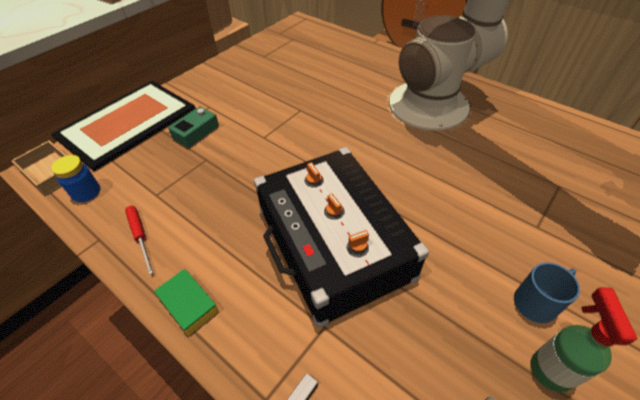

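The top view shows the amp with studs at about (253,175), (303,199) and (354,223). The left one (253,175) has its wing across the row, so it is the open one. I'll enlarge it.

```bash
python3 - <<'E'
import cv2
a=cv2.imread('pics/top0.png')[150:250,225:385]
cv2.imwrite('pics/top0z.png',cv2.resize(a,None,fx=5,fy=5,interpolation=cv2.INTER_CUBIC))
a=cv2.imread('pics/scene0.png')[155:275,290:410]
cv2.imwrite('pics/scene0z.png',cv2.resize(a,None,fx=5,fy=5,interpolation=cv2.INTER_CUBIC))
E
```

```text
(no output)
```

View pics/top0z.png

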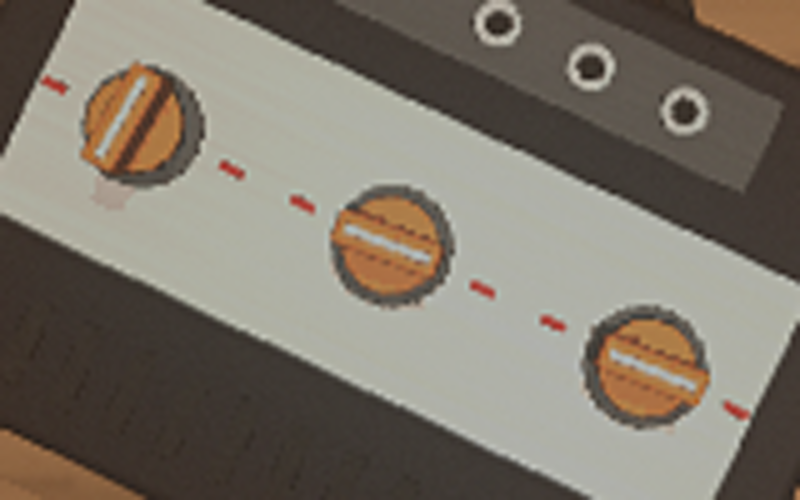

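View pics/scene0z.png

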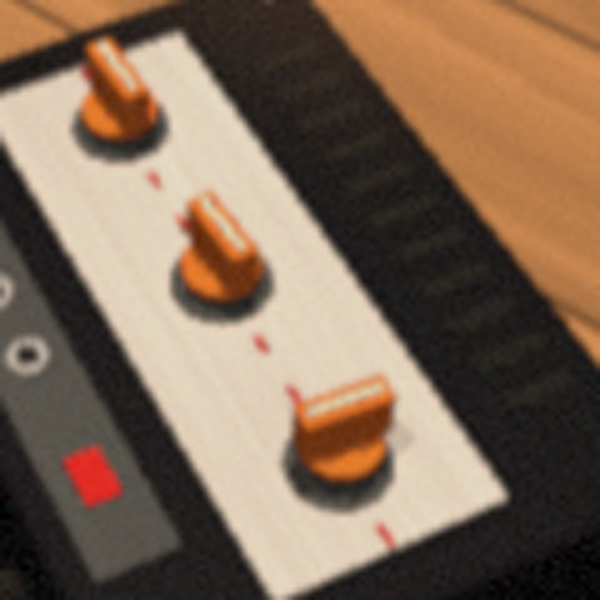

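The open stud's white line runs (139,78)–(101,157) in the 5x top crop and (308,414)–(382,384) in the scene crop. The locked studs' lines centre on (387,244) and (652,370).

```bash
cat > h.py <<'E'
import numpy as np
from workcell import bot,viewer
from scipy.spatial.transform import Rotation as R
def cam(name):
    o=bot.get_obs(); c=viewer.camera(name)
    if 'world_to_cam' in c: T=np.linalg.inv(c['world_to_cam'])
    else:
        T=np.eye(4);T[:3,:3]=R.from_euler('xyz',o['tcp_rot'],degrees=True).as_matrix();T[:3,3]=o['ee_pos'];T=T@c['tool_from_camera']
    return c,T
def ray(c,T,u,v):
    f=200/np.tan(np.radians(c['fovy']/2));d=T[:3,:3]@np.array([(u-c['cx'])/f,(v-c['cy'])/f,1]);return T[:3,3],d
def onz(c,T,u,v,z):
    p,d=ray(c,T,u,v);return p+d*(z-p[2])/d[2]
def tri(rs):
    A=0;b=0
    for p,d in rs:
        d=d/np.linalg.norm(d);P=np.eye(3)-np.outer(d,d);A=A+P;b=b+P@p
    return np.linalg.solve(A,b)
E
python3 - <<'E'
from h import *
o=bot.get_obs();M=R.from_euler('xyz',o['tcp_rot'],degrees=True).as_matrix();print(M.round(3), 'jaw yaw',np.degrees(np.arctan2(M[1,1],M[0,1])))
t=cam('top');s=cam('scene')
tz=lambda u,v:(225+(u+.5)/5-.5,150+(v+.5)/5-.5)
sz=lambda u,v:(290+(u+.5)/5-.5,155+(v+.5)/5-.5)
def yaw(a,b):
    d=b-a;return np.degrees(np.arctan2(d[1],d[0])),np.linalg.norm(d[:2])
for nm,c,k,a,b in(('t',t,tz,(139,78),(101,157)),('s',s,sz,(308,414),(382,384))):
    A=onz(*c,*k(*a),.152);B=onz(*c,*k(*b),.152);print(nm,(A+B)/2,yaw(A,B))
print(tri([ray(*t,*tz(120,117.5)),ray(*s,*sz(345,399))]))
for q in((387,244),(652,370)):print(onz(*t,*tz(*q),.1475))
A=onz(*t,*tz(55,85),.11);B=onz(*t,*tz(737,411),.11);print('row',yaw(A,B))
E
```

```text
[[-0.     0.254  0.967]
 [-0.001  0.967 -0.254]
 [-1.    -0.001  0.   ]] jaw yaw 75.28635891207168
t [0.61663383 0.16345923 0.152     ] (np.float64(154.45563679938402), np.float64(0.028403716994542128))
s [0.61617208 0.16398697 0.152     ] (np.float64(153.62969652754742), np.float64(0.029627674022767374))
[0.61644727 0.16371084 0.15198792]
[0.57585149 0.07696646 0.1475    ]
[ 0.53541822 -0.00847039  0.1475    ]
row (np.float64(-115.44449606448882), np.float64(0.2589284286420007))
```

The two cameras agree. The open stud's axis is at (0.6164, 0.1637), its wing top is at 0.152 m and its wing yaw is about 154°, so the jaw yaw should be 64°. I'll travel above it.

Request:
jog_arm([
  {"x":20,"y":-15,"z":0,"twist":0},
  {"x":50,"y":-38,"z":0,"twist":-1},
  {"x":85,"y":-65,"z":0,"twist":-2},
  {"x":120,"y":-92,"z":0,"twist":-3},
  {"x":155,"y":-120,"z":0,"twist":-4},
  {"x":190,"y":-147,"z":0,"twist":-5},
  {"x":225,"y":-174,"z":0,"twist":-6},
  {"x":260,"y":-201,"z":0,"twist":-7},
  {"x":290,"y":-224,"z":0,"twist":-8},
  {"x":310,"y":-239,"z":0,"twist":-9},
])

```text
validation failed for argument at $.de...
```

Request:
jog_arm([
  {"x":20,"y":-15,"z":0,"twist":0,"fingers":1},
  {"x":50,"y":-38,"z":0,"twist":-1,"fingers":1},
  {"x":85,"y":-65,"z":0,"twist":-2,"fingers":1},
  {"x":120,"y":-92,"z":0,"twist":-3,"fingers":1},
  {"x":155,"y":-120,"z":0,"twist":-4,"fingers":1},
  {"x":190,"y":-147,"z":0,"twist":-5,"fingers":1},
  {"x":225,"y":-174,"z":0,"twist":-6,"fingers":1},
  {"x":260,"y":-201,"z":0,"twist":-7,"fingers":1},
  {"x":290,"y":-224,"z":0,"twist":-8,"fingers":1},
  {"x":310,"y":-239,"z":0,"twist":-9,"fingers":1},
])

```text
time: 1.25
ee_pos: [0.4514, 0.291, 0.2478]
tcp_rot: [-77.8, 89.9, -101.7]
wrist_force: [-0.5, 0.1, -0.2]
opening: 0.0856
```

Request:
jog_arm([
  {"x":25,"y":-19,"z":0,"twist":0,"fingers":1},
  {"x":55,"y":-43,"z":0,"twist":-1,"fingers":1},
  {"x":90,"y":-70,"z":0,"twist":-1,"fingers":1},
  {"x":120,"y":-93,"z":0,"twist":-2,"fingers":1},
  {"x":145,"y":-112,"z":0,"twist":-2,"fingers":1},
  {"x":160,"y":-123,"z":0,"twist":-2,"fingers":1},
  {"x":165,"y":-127,"z":0,"twist":-2,"fingers":1},
  {"x":165,"y":-127,"z":0,"twist":-2,"fingers":1},
])

```text
time: 2.05
ee_pos: [0.6165, 0.1637, 0.2473]
tcp_rot: [-110.9, 89.9, -136.8]
wrist_force: [0.6, 0.3, -0.5]
opening: 0.0854
```

```bash
python3 - <<'E'
from h import *
import cv2
c,T=cam('wrist');cv2.imwrite('pics/w1.png',c['image'][:,:,::-1])
o=bot.get_obs();M=R.from_euler('xyz',o['tcp_rot'],degrees=True).as_matrix();print(o['ee_pos'],o['q'],'jaw yaw',np.degrees(np.arctan2(M[1,1],M[0,1])))
E
```

```text
[0.61602623 0.16425281 0.24757555] [ 1.49426395e+01  1.76745730e+01  2.47361732e+01  9.71207258e+01
 -3.10036652e-02  4.08069795e+01] jaw yaw 64.1356893029143
```

View pics/w1.png

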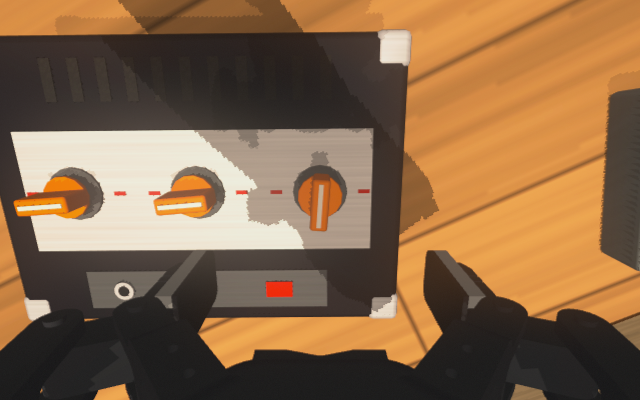

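The wrist view shows the open wing centred between the jaws, with its white line from about (321,180) to (319,229). I'll check it against the estimate.

```bash
python3 - <<'E'
from h import *
c,T=cam('wrist')
A=onz(c,T,321,179.5,.152);B=onz(c,T,319.3,229,.152);d=A-B;print((A+B)/2,np.degrees(np.arctan2(d[1],d[0])),np.linalg.norm(d))
A=onz(c,T,117,193,.11);B=onz(c,T,366,191,.11);d=A-B;print(np.degrees(np.arctan2(d[1],d[0])))
E
```

```text
[0.61478658 0.16404639 0.152     ] 152.2443814025236 0.034122937080217804
-115.39591152996125
```

Within 1.5 mm and 2° of the top and scene estimate. I'll descend and grip.

Request:
jog_arm([
  {"x":-0.5,"y":0,"z":-20,"twist":0,"fingers":1},
  {"x":-0.5,"y":0,"z":-45,"twist":0,"fingers":0.8},
  {"x":-0.5,"y":0,"z":-70,"twist":0,"fingers":0.7},
  {"x":-0.5,"y":0,"z":-88,"twist":0,"fingers":0.6},
  {"x":-0.5,"y":0,"z":-96,"twist":0,"fingers":0.5},
  {"x":-0.5,"y":0,"z":-99,"twist":0,"fingers":0.5},
  {"x":-0.5,"y":0,"z":-99,"twist":0,"fingers":0.5},
], grip_force=40)

```text
time: 2.85
ee_pos: [0.6151, 0.1651, 0.1496]
tcp_rot: [-36.4, 90.0, -62.2]
wrist_force: [-0.7, 0.8, -0.0]
opening: 0.0424
```

Request:
jog_arm([
  {"x":0,"y":0,"z":0,"twist":0,"fingers":0.3},
  {"x":0,"y":0,"z":0,"twist":0,"fingers":0.2},
  {"x":0,"y":0,"z":0,"twist":0,"fingers":0},
  {"x":0,"y":0,"z":0,"twist":0,"fingers":0},
  {"x":0,"y":0,"z":0,"twist":0,"fingers":0},
  {"x":0,"y":0,"z":0,"twist":0,"fingers":0},
  {"x":0,"y":0,"z":0,"twist":0,"fingers":0},
  {"x":0,"y":0,"z":0,"twist":0,"fingers":0},
], grip_force=40)

```text
time: 3.65
ee_pos: [0.6154, 0.1643, 0.1506]
tcp_rot: [-21.7, 89.9, -47.6]
wrist_force: [-1.8, -4.6, 4.9]
opening: 0.0107
```

```bash
python3 - <<'E'
from h import *
import cv2
c,T=cam('wrist');cv2.imwrite('pics/w2.png',c['image'][:,:,::-1])
o=bot.get_obs();print(o['ee_pos'],o['wrist_force'],o['torque'],o['opening'])
E
```

```text
[0.61536138 0.16433176 0.15061106] [-1.69470219 -4.24499892  5.15904146] [-0.9268578   0.28311058 -0.0289166 ] 0.010694348364296752
```

View pics/w2.png

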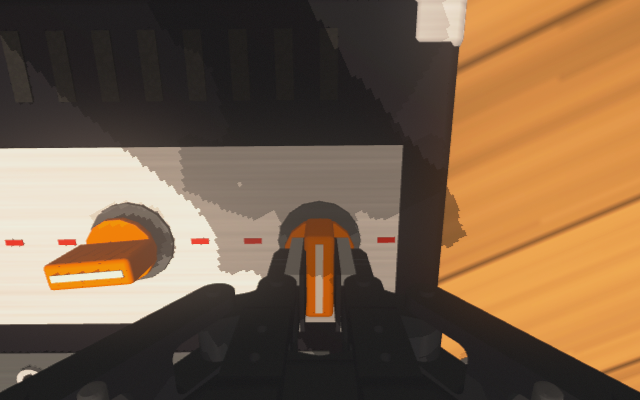

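The wing is held squarely: opening 10.7 mm, line at (319,245–312). The fingertips are lightly resting on the disc (5 N up). I'll push down next.

Request:
jog_arm([
  {"x":0,"y":0,"z":-3,"twist":0,"fingers":0},
  {"x":0,"y":0,"z":-6,"twist":0,"fingers":0},
  {"x":0,"y":0,"z":-8,"twist":0,"fingers":0},
  {"x":0,"y":0,"z":-9,"twist":0,"fingers":0},
  {"x":0,"y":0,"z":-9,"twist":0,"fingers":0},
  {"x":0,"y":0,"z":-9,"twist":0,"fingers":0},
], grip_force=50)

```text
time: 4.3
ee_pos: [0.6154, 0.1642, 0.1434]
tcp_rot: [4.5, 89.8, -21.3]
wrist_force: [-3.6, -3.1, 9.5]
opening: 0.0112
```

Request:
jog_arm([
  {"x":0,"y":0,"z":-3,"twist":0,"fingers":0},
  {"x":0,"y":0,"z":-3,"twist":-3,"fingers":0},
  {"x":0,"y":0,"z":-3,"twist":-8,"fingers":0},
  {"x":0,"y":0,"z":-3,"twist":-13,"fingers":0},
  {"x":0,"y":0,"z":-3,"twist":-18,"fingers":0},
  {"x":0,"y":0,"z":-3,"twist":-23,"fingers":0},
  {"x":0,"y":0,"z":-3,"twist":-28,"fingers":0},
  {"x":0,"y":0,"z":-3,"twist":-33,"fingers":0},
  {"x":0,"y":0,"z":-3,"twist":-35,"fingers":0},
  {"x":0,"y":0,"z":-3,"twist":-35,"fingers":0},
])

```text
time: 5.3
ee_pos: [0.6158, 0.1645, 0.1424]
tcp_rot: [43.7, 89.8, -17.2]
wrist_force: [-2.3, -0.9, 10.0]
opening: 0.0109
```

```bash
python3 - <<'E'
from h import *
import cv2
c,T=cam('wrist');cv2.imwrite('pics/w3.png',c['image'][:,:,::-1])
o=bot.get_obs();M=R.from_euler('xyz',o['tcp_rot'],degrees=True).as_matrix();print(o['ee_pos'],o['wrist_force'],o['torque'],o['opening'],'jaw yaw',np.degrees(np.arctan2(M[1,1],M[0,1])))
E
```

```text
[0.61585524 0.16457012 0.14239189] [-2.53761182 -0.80407632 10.48302439] [-0.01337648  0.57291134 -0.01500272] 0.010665372584174725 jaw yaw 29.139176338723157
```

View pics/w3.png

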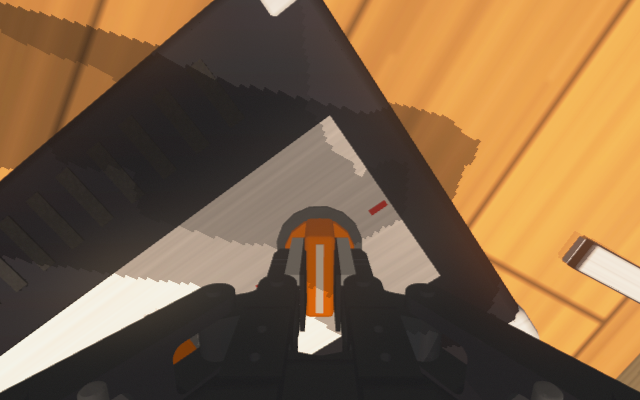

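The wing turned with the jaws by 35° and is still aligned at (319,245–312). I'll continue the turn.

Request:
jog_arm([
  {"x":0,"y":0,"z":-2,"twist":-3,"fingers":0},
  {"x":0,"y":0,"z":-2,"twist":-9,"fingers":0},
  {"x":0,"y":0,"z":-2,"twist":-16,"fingers":0},
  {"x":0,"y":0,"z":-2,"twist":-23,"fingers":0},
  {"x":0,"y":0,"z":-2,"twist":-30,"fingers":0},
  {"x":0,"y":0,"z":-2,"twist":-37,"fingers":0},
  {"x":0,"y":0,"z":-2,"twist":-43,"fingers":0},
  {"x":0,"y":0,"z":-2,"twist":-48,"fingers":0},
  {"x":0,"y":0,"z":-2,"twist":-52,"fingers":0},
  {"x":0,"y":0,"z":-2,"twist":-53,"fingers":0},
])

```text
time: 6.35
ee_pos: [0.6167, 0.1645, 0.1426]
tcp_rot: [79.2, 89.7, -34.9]
wrist_force: [-1.2, -1.9, 9.6]
opening: 0.011
```

```bash
python3 - <<'E'
from h import *
import cv2
c,T=cam('wrist');cv2.imwrite('pics/w4.png',c['image'][:,:,::-1])
o=bot.get_obs();M=R.from_euler('xyz',o['tcp_rot'],degrees=True).as_matrix();print(o['ee_pos'],o['wrist_force'],o['torque'],o['opening'],'jaw yaw',np.degrees(np.arctan2(M[1,1],M[0,1])))
E
```

```text
[0.61667574 0.16448359 0.14252331] [-0.70373648 -2.40558319  9.76427532] [-0.46631375  0.1276975  -0.06489626] 0.010734269093208343 jaw yaw -24.011719783608022
```

View pics/w4.png

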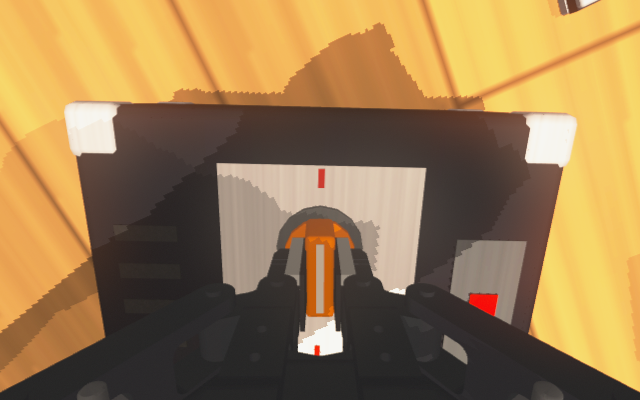

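The wing is now in line with the red row dashes at x≈320. I'll ease up to the catch, then open and lift.

Request:
jog_arm([
  {"x":0,"y":0,"z":1,"twist":0,"fingers":0},
  {"x":0,"y":0,"z":2,"twist":0,"fingers":0},
  {"x":0,"y":0,"z":2,"twist":0,"fingers":0.2},
  {"x":0,"y":0,"z":2,"twist":0,"fingers":0.4},
  {"x":0,"y":0,"z":2,"twist":0,"fingers":0.6},
  {"x":0,"y":0,"z":2,"twist":0,"fingers":0.7},
  {"x":0,"y":0,"z":2,"twist":0,"fingers":0.7},
  {"x":0,"y":0,"z":2,"twist":0,"fingers":0.7},
])

```text
time: 7.2
ee_pos: [0.6167, 0.1645, 0.1444]
tcp_rot: [77.4, 89.7, -36.6]
wrist_force: [-0.4, -0.1, 0.3]
opening: 0.0597
```

Request:
jog_arm([
  {"x":0,"y":0,"z":10,"twist":0,"fingers":0.8},
  {"x":0,"y":0,"z":30,"twist":0,"fingers":1},
  {"x":0,"y":0,"z":60,"twist":0,"fingers":1},
  {"x":0,"y":0,"z":90,"twist":0,"fingers":1},
  {"x":0,"y":0,"z":105,"twist":0,"fingers":1},
  {"x":-20,"y":20,"z":110,"twist":0,"fingers":1},
  {"x":-50,"y":50,"z":110,"twist":0,"fingers":1},
  {"x":-80,"y":80,"z":110,"twist":0,"fingers":1},
  {"x":-100,"y":100,"z":110,"twist":0,"fingers":1},
  {"x":-110,"y":110,"z":110,"twist":0,"fingers":1},
])

```text
time: 8.2
ee_pos: [0.5051, 0.276, 0.2556]
tcp_rot: [89.2, 89.6, -24.7]
wrist_force: [0.3, 0.8, 0.7]
opening: 0.0852
```

Request:
jog_arm([
  {"x":-20,"y":20,"z":0,"twist":0,"fingers":1},
  {"x":-50,"y":50,"z":0,"twist":0,"fingers":1},
  {"x":-70,"y":70,"z":0,"twist":0,"fingers":1},
  {"x":-80,"y":80,"z":0,"twist":0,"fingers":1},
  {"x":-80,"y":80,"z":0,"twist":0,"fingers":1},
  {"x":-80,"y":80,"z":0,"twist":0,"fingers":1},
])

```text
time: 8.8
ee_pos: [0.4257, 0.3556, 0.2558]
tcp_rot: [88.7, 89.6, -25.2]
wrist_force: [-0.1, 0.1, -0.9]
opening: 0.0856
```

```bash
python3 - <<'E'
from h import *
import cv2
for n,s in(('top',(150,250,225,385)),('scene',(155,275,290,410))):
    c=viewer.camera(n);cv2.imwrite(f'pics/{n}5.png',cv2.resize(c['image'][s[0]:s[1],s[2]:s[3],::-1],None,fx=5,fy=5,interpolation=cv2.INTER_CUBIC))
o=bot.get_obs();print(o['time'],o['ee_pos'],o['wrist_force'])
E
```

```text
8.9 [0.42602863 0.35524098 0.25565028] [-0.28139464  0.65060314 -0.16224249]
```

View pics/top5.png

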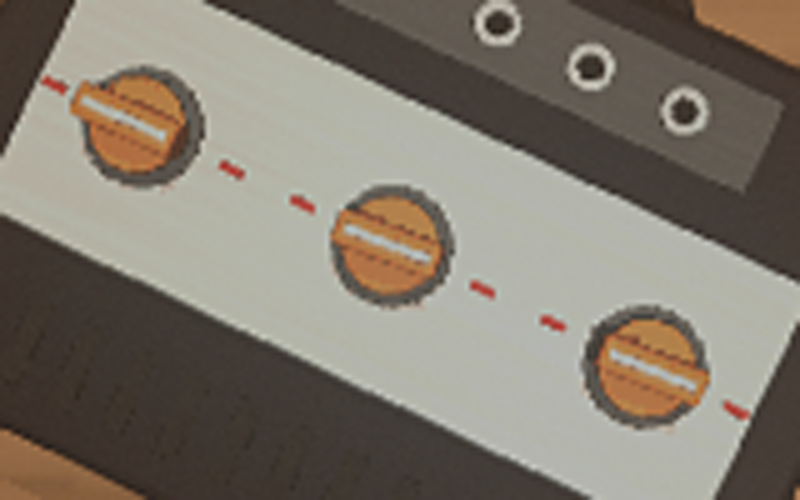

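View pics/scene5.png

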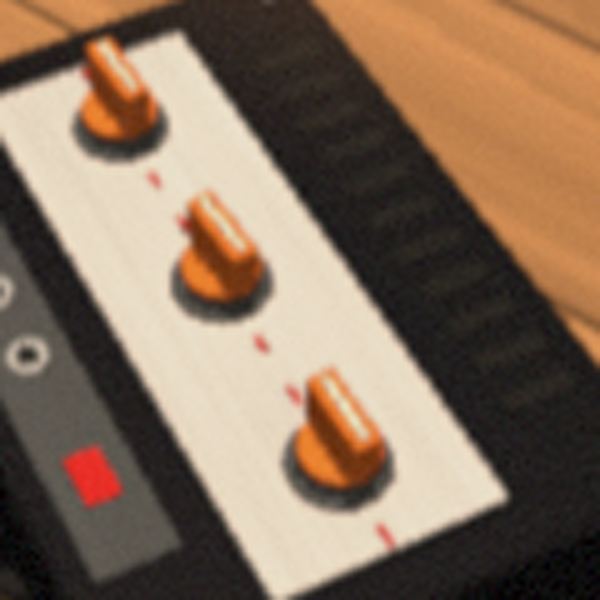

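The wing now lies along the row, with its line at (82,98)–(168,140) in the top crop and centred at (348,410) in the scene crop. The other studs are unchanged. I'll check the height by triangulation.

```bash
python3 - <<'E'
from h import *
t=cam('top');s=cam('scene')
tz=lambda u,v:(225+(u+.5)/5-.5,150+(v+.5)/5-.5)
sz=lambda u,v:(290+(u+.5)/5-.5,155+(v+.5)/5-.5)
print('moved',tri([ray(*t,*tz(125,118.5)),ray(*s,*sz(348.5,409.5))]))
print('locked mid',tri([ray(*t,*tz(387,244)),ray(*s,*sz(223,224))]))
A=onz(*t,*tz(82,98),.1475);B=onz(*t,*tz(168,140),.1475);d=A-B;print(np.degrees(np.arctan2(d[1],d[0])))
E
```

```text
moved [0.61606671 0.16413068 0.14533513]
locked mid [0.5753939  0.07764288 0.14632645]
64.0788243450247
```

The wing top is at 0.145 m, against 0.146 for a locked stud and 0.152 when open. It sits at 64° against the row's 64.6°, so it is locked.

```bash
python3 -c "
from workcell import ticket
print(ticket.job_done())"
```

```text
the job is handed in; nothing more can be done
None
```

The open stud, the one at the left end of the row in the top view, is now locked in line with the other two. I gripped its wing, pushed it down about 8 mm (around 10 N), turned it about 88° clockwise, eased it up onto its catch and let go. I handed the job in at about 9 s with the arm well clear.

- **Stud turned:** the last pictures put its wing at 64.1° against the row's 64.6°. Its top is at about 0.145 m, down from 0.152 m when open and within about 1 mm of the locked middle stud (0.146 m).
- **Other two studs:** their wings look the same in the pictures before and after.
- **Forces:** the readings I took stayed around 10 N.
- **Disagreement:** before the grasp, the wrist camera gave the stud's position about 1.5 mm and its angle about 2° off the other two cameras. The grip closed squarely on the wing anyway. No check failed.

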